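Prop out the recipe stand's leg and put the phone on it

ROBOT

A 7-joint arm with a two-finger parallel gripper is mounted at the origin on a cart in front of the work surface, level with it; the furniture and walls round the work are solid. World frame = base frame: x ahead of the robot, y to its left, z up, the work surface at z = 0. Lengths are in m, angles in rad, forces in N, time in s.
With the tool pointing down it reaches from about 0.425 to 0.875 m from the base axis. Payload 9.9 kg.
Tool frame: the origin (TCP) lies midway between the tips of the shut fingers; the grasp point (between the pads) lies 19 mm behind it (robot.grasp_offset is the distance from the TCP to the grasp point, in m); z points along the fingers, y is the line along which they close (so a half turn about z gives the same grasp; the last joint's range is limited). The gripper opens to 85 mm and grips with 20 to 120 N. Pads are 22 mm wide; open, the fingers measure 114 mm over their backs; the gripper's body (76 mm by 85 mm) begins 54 mm behind the grasp point. The pads swing forward as they close: fully open they stand 13 mm farther back than shut.
Start: joints at [-1.428, 0.576, 0.025, 1.437, -0.015, 1.129, -0.057], TCP at [0.152, 0.658, 0.231] pointing down, gripper open.
Joint ranges: [-2.76, 2.76], [-0.34, 2.15], [-1.52, 1.57], [0.19, 2.46], [-1.09, 4.23], [0.17, 1.99], [-2.82, 2.82]. Speed limits (rad/s): [2.22, 2.22, 3.01, 3.01, 3.14, 3.14, 3.14].

INTERFACE

Orientations are given as a 3x3 rotation matrix whose columns are the frame's x, y, z axes.
In Python, from station import read_state, cams, order, robot gives the robot as it stands. The module is installed in compiled form; this text tells all that it offers.
- The arm moves only by the tool jog_arm, never from a script. Its argument "moves" is a list of rows, each a list of 3 entries, a list of its own where there are three numbers: the turn, a rotation vector about the tool's x, y, z in units of 6 degrees (1.0 is 6 degrees), then the shift along the tool's x, y, z in units of 25 mm (1.0 is 25 mm), then the finger opening in mm, from 0 to 85.4. In form: [[[ax, ay, az], [dx, dy, dz], jaw], ...]. A call has 1 to 5 rows; each row shifts and turns the commanded pose from where the row before left it, along the tool's axes as they then stand; what a row does not reach is not made up. A row lasts 1/10 s, in which the tool goes at most 50 mm and 8.59 degrees, less where a joint would pass 70% of its speed; a pose out of reach is approached as far as the arm can. A call is refused whole if a number of a shift passes 1 or a number of a turn 1, either way. A call with a gripper value outside its range is refused whole. The fingers move at their own pace and stop on an object; "force" is the grip in N (left out, the last holds). Time passes only in rows, so rows that do not move let the fingers close. It gives the time, the measured TCP pose, the force, the opening and the grip force at its end, in the units of the state.
- read_state(): the state, without advancing time (a new reading comes with each control period).
- cams.grab_frame(name): name is "scene" or "top"; returns a dict with "pixels" (480x640x3 uint8, red, green, blue), "z_map" (480x640 float32, m along the optical axis (not along the pixel's ray), 0 where there is no reading), "K" (3x3 intrinsics, pixels), "k1" (the pictures are not rectified: a ray, as slopes to the right and down, at radius r is drawn at 1 + k1 r^2 times it, then the intrinsics apply), "cam_to_world" (4x4, takes a point from camera to world coordinates). Camera axes: x right, y up, looking along -z (the intrinsics and any distortion apply to the point x, -y, -z); pixel columns grow to the right and rows downward; lengths in m; the calibration is good to about 2 mm. A picture is of the moment at which its call begins.
- order.finish_job(): hands the job in; it is judged then, once.
The state is a dict: "time_s": time; "q": joint angles; "joint_velocities": joint speeds; "tau": joint torques, N m; "tcp_pos": TCP position; "tool_rot": TCP orientation; "force": force on the tool from outside, world axes, zero at the start; "torque": the same for the moment, N m; "grip_width": opening from 0.0 (shut) to 1.0 (fully open); "gripper_force": force on a finger pad.
Only numpy, scipy, OpenCV 4.12 (cv2) and the standard library are available. Lean on these libraries where they do the work, as an engineer would, in place of code of your own. Each camera call takes 0.05 s, during which the arm holds its last target. There are 200 camera calls.

TASK

Set up the wooden recipe stand: swing its red prop leg out by pushing until it meets its stop, and press it firmly home there for a moment with about 12 N (under 8 N does not seat it, over 18 N bends the hinge). Then take the phone from the white dock and stand it upright on the stand's ledge, near the middle, leaning back against the panel with its screen outward; the leg must stay fully out. Leave the jar, the tin and the roll of tape where they are.

Things in the scene. Friction and masses are not known exactly. Their poses are not given: they have to be found in the camera images.
- stand: wooden recipe stand, fixed. Origin: centre of its underside; z up, front to its -x, width along y. Base x -50 to 65, y -75 to 75 mm, 10 thick. Panel 130 mm wide, 8 thick, leans back 15 degrees to +x: front face from x = -10 mm at the base, top edge 111 mm above the worktop. Lip at x = -40 to -32 mm, top at 24 mm. A bracket behind the panel, 104 mm high, holds the leg's hinge
- slot (a point): middle of the 22 mm wide slot between lip and panel that takes the phone's lower end, on its floor (top of the base), 10 mm above the worktop; stand axes
- leg_hinge (a point): on the red leg's upright hinge axis behind the panel, at [50, 40, 52] mm in the stand's frame. The leg stops 1.0 to 1.4 rad out from the stand's -y: the collar with its stop is clamped differently each time and can only be felt. Hinge friction 0.35 N m (2.5 N at 140 mm); the leg stays where left; on the stop it yields elastically, 40 N m/rad (2 N per mm at 140 mm)
- leg_tip (a point): middle of the red leg's free end. The leg is an upright blade 165 mm long from the hinge axis, 8 mm thick, 31 to 94 mm above the worktop; this point is at 62 mm. It starts 0 to 0.6 rad out from the stand's -y, its end well past the panel's side, where it can be pushed from the panel's side; it swings to the stand's +x, counter-clockwise from above. Axes: -y hinge to tip, +x the way it swings
- phone: loose phone, blue back, black screen, 9 (x) by 72 (y) by 140 (z) mm, 0.17 kg. Origin: centre of its lower end; z up along its length, screen on its -x face. At the start it stands in the dock's slot, its underside 12 mm above the worktop, screen towards the same side as the stand's front to within 0.9 rad
- dock: white phone dock fixed to the worktop, 60 by 96 mm, 50 mm high; slot 13 mm wide (x), 80 mm long (y), floor 12 mm above the worktop. Origin: centre of its underside
- jar_1: jar with dark lid, 61 mm wide, 86 mm high; must not be disturbed; origin at the centre of its underside
- tin_1: short tin, 75 mm wide, 58 mm high; must not be disturbed; origin at the centre of its underside
- tape_1: roll of brown tape, 96 mm wide, 48 mm high; must not be disturbed; origin at the centre of its underside

How it is judged:
By the outcome, as a careful person would: the job done as asked, in the order asked, and still so for the second after the job is handed in, with the robot touching nothing.
It also fails if it takes over 72 s, if anything falls off the work surface, if the arm or the gripper's body presses on something with over 40 N, if the wrist force passes 120 N, or if a joint passes its speed limit or range.

## Working session

There is one attempt and no reset: what is moved stays moved. The work goes in short steps, Python scripts to look and compute and a tool call to move; the robot and the scene stay as the last step left them, time stands still between calls to the robot, and variables do not carry over. Pictures are saved under pics/ and viewed, at most 10 in all, crops included, and the job is handed in when it is done.

Besides the shell and the picture viewer there is one more tool, called after "Call:" in YAML: its name, and indented under it one key for each argument. jog_arm: Moves the arm, as the interface text tells. Its arguments: {"type":"object","properties":{"moves":{"type":"array"},"force":{"type":"number"}},"required":["moves"]}

```bash
mkdir -p pics; cat > h.py <<'E'
import numpy as np, cv2
from station import read_state, cams, order, robot
def grab(n,save=None):
    f=cams.grab_frame(n)
    if save: cv2.imwrite('pics/'+save,f['pixels'][:,:,::-1]); np.savez('pics/'+save[:-4]+'.npz',**f)
    return f
def ray(f,u,v):
    K=f['K'];xd=(u-K[0,2])/K[0,0];yd=(v-K[1,2])/K[1,1];x,y=xd,yd
    for _ in range(20):
        s=1+f['k1']*(x*x+y*y);x,y=xd/s,yd/s
    T=f['cam_to_world'];d=T[:3,:3]@np.stack([x,-y,-np.ones_like(x)])
    return T[:3,3],d
def atz(f,u,v,z):
    o,d=ray(f,np.float64(u),np.float64(v));return o+d*(z-o[2])/d[2]
def cloud(f):
    v,u=np.mgrid[0:480,0:640].astype(float)
    o,d=ray(f,u,v);P=o[:,None,None]+d*f['z_map'];return np.moveaxis(P,0,-1)
E
python3 - <<'E'
from h import *
for n in('scene','top'):
    f=grab(n,n+'0.png');print(n,f['K'].tolist(),f['k1'],f['cam_to_world'].round(3).tolist(),(f['z_map']>0).mean())
print(read_state(),robot.grasp_offset)
E
```

```text
scene [[459.06255931379957, 0.0, 317.0954070365275], [0.0, 459.06255931379957, 241.2139634471023], [0.0, 0.0, 1.0]] -0.11636182409102104 [[-0.997, 0.01, -0.071, 0.509], [-0.067, -0.486, 0.871, 0.716], [-0.026, 0.874, 0.485, 0.481], [0.0, 0.0, 0.0, 1.0]] 0.9960091145833333
top [[520.3422188571656, 0.0, 313.7139440353334], [0.0, 520.3422188571656, 243.57957268301445], [0.0, 0.0, 1.0]] -0.12425169960115919 [[0.025, 0.993, -0.112, 0.46], [-1.0, 0.025, -0.004, -0.053], [-0.001, 0.112, 0.994, 1.2], [0.0, 0.0, 0.0, 1.0]] 0.9960481770833334
{'time_s': 0.1, 'q': array([-1.42782892,  0.57642383,  0.02486492,  1.43784895, -0.01500545,
        1.12900092, -0.05649358]), 'joint_velocities': array([-0.00051228, -0.00270451,  0.0008191 , -0.00275609, -0.00038948,
       -0.00045137, -0.00085064]), 'tau': array([ 7.47872604e-03, -7.67302322e+01,  2.25834802e+00, -2.86606032e+01,
        1.59173808e-02,  8.64926493e-03, -2.31761362e-05]), 'tcp_pos': array([0.15166749, 0.65731029, 0.23053675]), 'tool_rot': array([[-9.74403111e-01,  2.24807720e-01, -2.57324013e-04],
       [ 2.24807853e-01,  9.74402000e-01, -1.47388446e-03],
       [-8.06035725e-05, -1.49400606e-03, -9.99998881e-01]]), 'force': array([-0.46782669, -0.15921368, -0.79414977]), 'torque': array([-0.0031075 , -0.00265735, -0.04518867]), 'gripper_force': 0.0, 'grip_width': 1.0008077862995015} 0.0187
```

View pics/scene0.png

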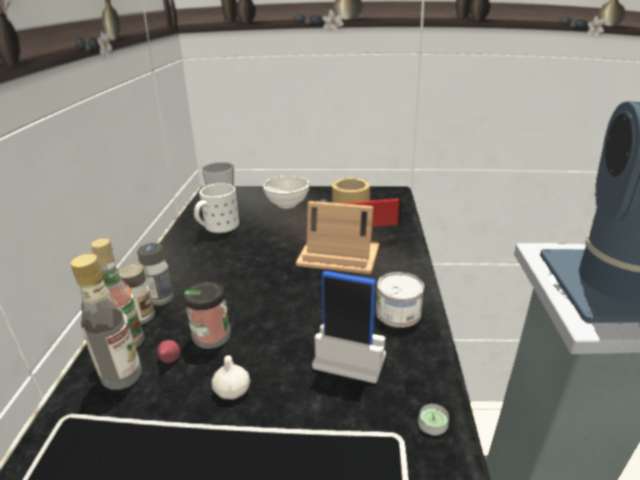

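View pics/top0.png

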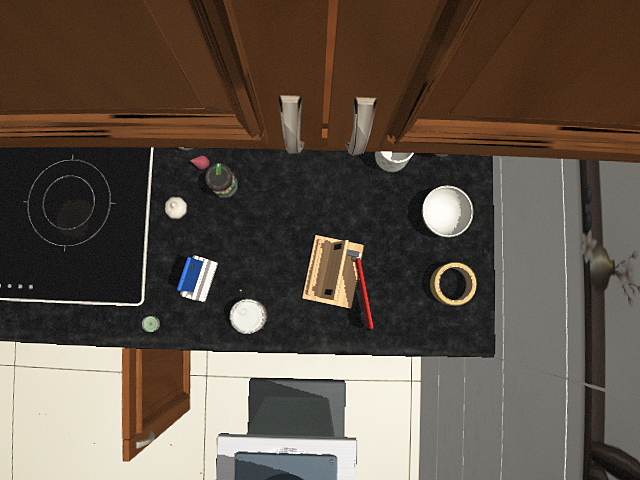

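The scene camera shows the phone in its dock at about (348,320), the stand at (340,235) and the leg tip at (399,212). The top view shows the dock at (197,278), the stand at (333,271) and the leg from (358,258) to (370,328). The tin is at (248,316), the tape at (453,284) and the jar at (221,180).

```bash
python3 - <<'E'
from h import *
t=cv2.imread('pics/top0.png');s=cv2.imread('pics/scene0.png')
a=cv2.resize(t[225:345,165:385],None,fx=3.6,fy=3.6,interpolation=cv2.INTER_CUBIC)
cv2.imwrite('pics/c1.png',a)
cv2.imwrite('pics/c2.png',cv2.resize(s[170:390,280:440],None,fx=2.7,fy=2.7,interpolation=cv2.INTER_CUBIC))
f=dict(np.load('pics/top0.npz'));P=cloud(f)
g=dict(np.load('pics/scene0.npz'));Q=cloud(g)
for (u,v) in [(370,327),(365,300),(330,300),(340,271),(190,278),(205,280),(248,316),(453,266),(221,180),(320,80),(320,140),(250,250)]: print('top',u,v,P[v,u].round(3))
for (u,v) in [(395,212),(340,230),(345,300),(340,355),(400,285)]: print('sc',u,v,Q[v,u].round(3))
for n,F,C in(('top',f,P),('scene',g,Q)):
    px=F['pixels'].astype(int);r,gg,b=px[...,0],px[...,1],px[...,2]
    W=(C[...,2]>.01)&(C[...,2]<.2)
    m=(r>110)&(gg<50)&(b<60)&W&(C[...,1]<0)&(C[...,0]<.6); X=C[m]; print(n,'red',len(X),X.min(0).round(3),X.max(0).round(3))
    c=X.mean(0); e=np.linalg.svd(X[:,:2]-c[:2],full_matrices=False)[2][0];print(c.round(3),e)
    pr=(X[:,:2]-c[:2])@e;print('ends',(c[:2]+e*pr.min()).round(3),(c[:2]+e*pr.max()).round(3))
    m=(b>120)&(r<80)&(gg<120)&W&(C[...,1]>0.1); X=C[m]; print('blue',len(X),X.min(0).round(3),X.max(0).round(3))
    for lo,hi in((.04,.12),(.138,.16)):
        Y=X[(X[:,2]>lo)&(X[:,2]<hi)]
        if len(Y)>5:
            c=Y.mean(0);U=np.linalg.svd(Y[:,:2]-c[:2],full_matrices=False);e=U[2][0];pr=(Y[:,:2]-c[:2])@e;print(lo,c,e,pr.min(),pr.max())
E
```

```text
Traceback (most recent call last):
  File "h.py", line 17, in cloud
    o,d=ray(f,u,v);P=o[:,None,None]+d*f['z_map'];return np.moveaxis(P,0,-1)
        ~~~^^^^^^^
  File "h.py", line 11, in ray
    T=f['cam_to_world'];d=T[:3,:3]@np.stack([x,-y,-np.ones_like(x)])
                          ~~~~~~~~^~~~~~~~~~~~~~~~~~~~~~~~~~~~~~~~~~
ValueError: matmul: Input operand 1 has a mismatch in its core dimension 0, with gufunc signature (n?,k),(k,m?)->(n?,m?) (size 480 is different from 3)
```

View pics/c1.png

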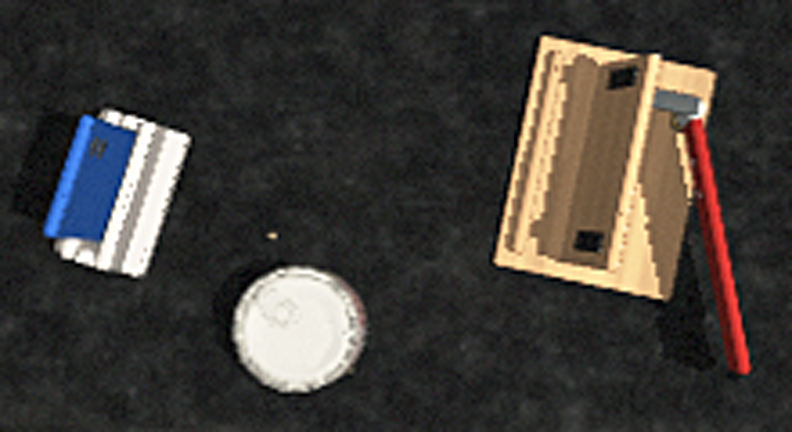

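View pics/c2.png

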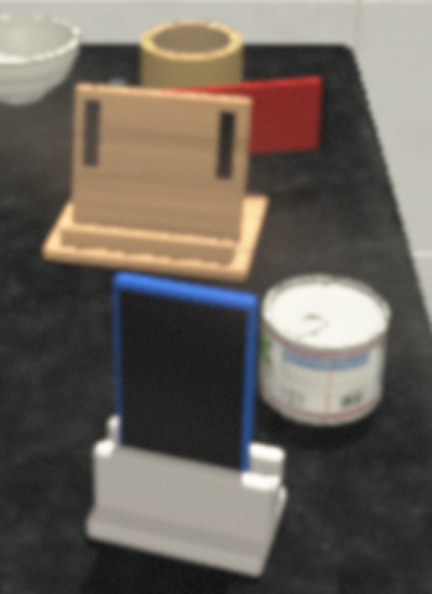

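The top crop shows the stand base corners at crop pixels (541,36), (716,70), (668,300) and (494,264), and the leg's top edge running from (694,122) to (741,372). The phone's blue back faces the stand side and its screen faces +y.

```bash
sed -i "s/d=T\[:3,:3\]@np.stack(\[x,-y,-np.ones_like(x)\])/d=np.tensordot(T[:3,:3],np.stack([x,-y,-np.ones_like(x)]),1)/" h.py; cat > m.py <<'E'
from h import *
f=dict(np.load('pics/top0.npz'));P=cloud(f)
g=dict(np.load('pics/scene0.npz'));Q=cloud(g)
for (u,v) in [(370,326),(365,300),(333,300),(248,316),(453,268),(221,180),(320,80),(320,140),(260,250)]: print('top',u,v,P[v,u].round(3))
for (u,v) in [(395,212),(340,230),(345,300),(340,355),(400,285)]: print('sc',u,v,Q[v,u].round(3))
for n,F,C in(('top',f,P),('scene',g,Q)):
    px=F['pixels'].astype(int);r,gg,b=px[...,0],px[...,1],px[...,2]
    W=(C[...,2]>.01)&(C[...,2]<.2)
    for nm,m in(('red',(r>110)&(gg<50)&(b<60)&W&(C[...,1]<0)&(C[...,0]<.6)),('blue',(b>100)&(r<80)&(gg<130)&W&(C[...,1]>0.1)),('white',(r>130)&(abs(r-b)<25)&W&(C[...,1]>.16)&(C[...,0]>.3)&(C[...,0]<.5)&(C[...,2]<.056)),('screen',(r<50)&(b<60)&(C[...,2]>.07)&(C[...,2]<.14)&(C[...,1]>.15)&(C[...,0]<.5)&(C[...,0]>.3))):
        X=C[m]
        if len(X)<5: continue
        c=X.mean(0);e=np.linalg.svd(X[:,:2]-c[:2],full_matrices=False)[2][0];pr=(X[:,:2]-c[:2])@e
        print(n,nm,len(X),'min',X.min(0).round(3),'max',X.max(0).round(3),'c',c.round(3),'dir',e.round(3),'ends',(c[:2]+e*pr.min()).round(3),(c[:2]+e*pr.max()).round(3))
cr=lambda p:np.array(p)/3.6+[165,225]-.36
W=np.array([atz(f,*cr(p),.010)[:2] for p in((541,36),(716,70),(668,300),(494,264))])
L=np.array([(-50,75),(65,75),(65,-75),(-50,-75)])/1e3
a=L-L.mean(0);b=W-W.mean(0);th=np.arctan2((a[:,0]*b[:,1]-a[:,1]*b[:,0]).sum(),(a*b).sum())
R=np.array([[np.cos(th),-np.sin(th)],[np.sin(th),np.cos(th)]]);t=W.mean(0)-R@L.mean(0)
print('stand',t.round(4),'yaw',th,'res mm',((L@R.T+t-W)*1e3).round(1).tolist(),'hinge',(R@[.05,.04]+t).round(3),'slot',(R@[-.021,0]+t).round(3))
h=R@[.05,.04]+t
for p in((741,372),(694,122)):
    w=atz(f,*cr(p),.094)[:2];l=R.T@(w-t);print('legpt',w.round(3),'stand',l.round(3),'ang',np.arctan2(l[0]-.05,-(l[1]-.04)),np.hypot(*(w-h)))
# two-view top edge of the phone: far ends
for zz in(.152,): 
    for p in((92,116),(137,128),(102,240),(48,236)): print('phone',atz(f,*cr(p),zz).round(3))
for p in((102,110),(188,133),(140,276),(56,252)): print('dock50',atz(f,*cr(p),.05).round(3))
c2=lambda p:np.array(p)/2.7+[280,170]-.3
for p in((116,276),(256,293)): print('ph scene',atz(g,*c2(p),.152).round(3))
print('leg tip scene',atz(g,*c2((321,77)),.094).round(3))
E
python3 m.py
```

```text
top 370 326 [ 0.412 -0.172  0.09 ]
top 365 300 [ 0.467 -0.161  0.09 ]
top 333 300 [ 0.466 -0.096  0.011]
top 248 316 [0.426 0.091 0.055]
top 453 268 [ 0.546 -0.374  0.003]
top 221 180 [0.721 0.158 0.084]
top 320 80 [ 0.62  -0.053  0.841]
top 320 140 [ 0.62  -0.055  0.698]
top 260 250 [0.577 0.075 0.002]
sc 395 212 [ 0.414 -0.171  0.061]
sc 340 230 [ 0.529 -0.09   0.059]
sc 345 300 [0.515 0.217 0.114]
sc 340 355 [0.522 0.229 0.026]
sc 400 285 [0.427 0.091 0.053]
top red 84 min [ 0.408 -0.179  0.087] max [ 0.554 -0.142  0.095] c [ 0.485 -0.158  0.091] dir [-0.979 -0.205] ends [ 0.554 -0.144] [ 0.408 -0.174]
top blue 466 min [0.102 0.112 0.013] max [0.544 0.224 0.158] c [0.508 0.21  0.107] dir [-1.     0.031] ends [0.545 0.209] [0.106 0.223]
top white 407 min [0.383 0.186 0.01 ] max [0.5   0.701 0.055] c [0.464 0.268 0.026] dir [-0.098  0.995] ends [0.472 0.184] [0.421 0.696]
scene red 552 min [ 0.409 -0.177  0.03 ] max [ 0.473 -0.158  0.088] c [ 0.435 -0.167  0.061] dir [0.977 0.215] ends [ 0.408 -0.173] [ 0.472 -0.158]
scene blue 381 min [0.477 0.203 0.046] max [0.545 0.228 0.151] c [
[... 279 characters left out ...]
0.491 0.224 0.106] dir [-0.96  0.28] ends [0.5   0.221] [0.483 0.226]
stand [ 0.5332 -0.0862] yaw -1.7504599093241098 res mm [[1.2, 0.5], [-0.2, -0.2], [-0.8, -1.5], [-0.3, 1.2]] hinge [ 0.564 -0.143] slot [ 0.537 -0.066]
legpt [ 0.408 -0.173] stand [ 0.108 -0.107] ang 0.374029855690171 0.1583204162869887
legpt [ 0.555 -0.143] stand [0.052 0.031] ang 0.22799390018193308 0.008995300413808093
phone [0.544 0.201 0.152]
phone [0.538 0.175 0.152]
phone [0.475 0.192 0.152]
phone [0.476 0.223 0.152]
dock50 [0.557 0.22  0.05 ]
dock50 [0.544 0.166 0.05 ]
dock50 [0.455 0.192 0.05 ]
dock50 [0.468 0.245 0.05 ]
ph scene [0.545 0.207 0.152]
ph scene [0.477 0.221 0.152]
leg tip scene [ 0.409 -0.167  0.094]
```

Call:
jog_arm:
  moves:
    - [[0,0,0],[-1,-0.64,0],0]
    - [[0,0,0],[-1,-0.64,0],0]
    - [[0,0,0],[-1,-0.64,0],0]
    - [[0,0,0],[-1,-0.64,0],0]
    - [[0,0,0],[-1,-0.64,0],0]
  force: 30

```text
time_s: 0.6
tcp_pos: [0.2562, 0.5505, 0.2309]
tool_rot: [[-0.974, 0.225, -0.0], [0.225, 0.974, -0.001], [0.0, -0.001, -1.0]]
force: [0.3, 1.1, -0.7]
grip_width: 0.146
gripper_force: 0.0
```

Call:
jog_arm:
  moves:
    - [[0,0,0],[-1,-0.64,0],0]
    - [[0,0,0],[-1,-0.64,0],0]
    - [[0,0,0],[-1,-0.64,0],0]
    - [[0,0,0],[-1,-0.64,0],0]
    - [[0,0,0],[-1,-0.64,0],0]

```text
time_s: 1.1
tcp_pos: [0.36, 0.4445, 0.231]
tool_rot: [[-0.974, 0.225, -0.0], [0.225, 0.974, -0.001], [0.0, -0.001, -1.0]]
force: [0.5, -0.4, -0.4]
grip_width: -0.003
gripper_force: 0.0
```

Call:
jog_arm:
  moves:
    - [[0,0,0],[-1,-0.64,0],0]
    - [[0,0,0],[-1,-0.64,0],0]
    - [[0,0,0],[-1,-0.64,0],0]
    - [[0,0,0],[-1,-0.64,0],0]
    - [[0,0,0],[-1,-0.64,0],0]

```text
time_s: 1.6
tcp_pos: [0.4638, 0.3384, 0.231]
tool_rot: [[-0.974, 0.225, -0.001], [0.225, 0.974, -0.0], [0.0, -0.001, -1.0]]
force: [1.0, 1.0, 0.3]
grip_width: -0.001
gripper_force: 0.0
```

Call:
jog_arm:
  moves:
    - [[0,0,0],[-0.13,-0.99,0],0]
    - [[0,0,0],[-0.13,-0.99,0],0]
    - [[0,0,0],[-0.13,-0.99,0],0]
    - [[0,0,0],[-0.13,-0.99,0],0]
    - [[0,0,0],[-0.13,-0.99,0],0]

```text
time_s: 2.1
tcp_pos: [0.4508, 0.2142, 0.2311]
tool_rot: [[-0.974, 0.225, -0.0], [0.225, 0.974, -0.0], [0.0, -0.0, -1.0]]
force: [-0.9, -0.5, 0.6]
grip_width: 0.002
gripper_force: 0.0
```

Call:
jog_arm:
  moves:
    - [[0,0,0],[-0.13,-0.99,0],0]
    - [[0,0,0],[-0.13,-0.99,0],0]
    - [[0,0,0],[-0.13,-0.99,0],0]
    - [[0,0,0],[-0.13,-0.99,0],0]
    - [[0,0,0],[-0.13,-0.99,0],0]

```text
time_s: 2.6
tcp_pos: [0.4388, 0.09, 0.2312]
tool_rot: [[-0.974, 0.225, -0.0], [0.225, 0.974, -0.0], [0.0, -0.0, -1.0]]
force: [-0.3, 0.4, 0.5]
grip_width: -0.001
gripper_force: 0.0
```

Call:
jog_arm:
  moves:
    - [[0,0,0],[-0.13,-0.99,0],0]
    - [[0,0,0],[-0.13,-0.99,0],0]
    - [[0,0,0],[-0.13,-0.99,0],0]
    - [[0,0,0],[-0.13,-0.99,0],0]
    - [[0,0,0],[-0.13,-0.99,0],0]

```text
time_s: 3.1
tcp_pos: [0.4268, -0.0341, 0.2312]
tool_rot: [[-0.974, 0.225, -0.0], [0.225, 0.974, 0.0], [0.0, -0.0, -1.0]]
force: [0.9, 0.2, 0.7]
grip_width: 0.001
gripper_force: 0.0
```

Call:
jog_arm:
  moves:
    - [[0,0,0],[-0.13,-0.99,0],0]
    - [[0,0,0],[-0.13,-0.99,0],0]
    - [[0,0,0],[-0.13,-0.99,0],0]
    - [[0,0,0],[-0.13,-0.99,0],0]
    - [[0,0,1],[0,0,0],0]

```text
time_s: 3.6
tcp_pos: [0.4168, -0.1358, 0.2313]
tool_rot: [[-0.944, 0.33, -0.0], [0.33, 0.944, -0.001], [-0.0, -0.001, -1.0]]
force: [-0.4, 0.6, -0.1]
grip_width: 0.001
gripper_force: 0.0
```

Call:
jog_arm:
  moves:
    - [[0,0,1],[0,0,0.3],0]
    - [[0,0,1],[0,0,0.3],0]
    - [[0,0,1],[0,0,0.3],0]
    - [[0,0,1],[0,0,0.3],0]
    - [[0,0,1],[0,0,0.3],0]

```text
time_s: 4.1
tcp_pos: [0.4175, -0.1325, 0.1934]
tool_rot: [[-0.653, 0.757, -0.0], [0.757, 0.653, 0.0], [0.0, -0.0, -1.0]]
force: [-0.2, -0.4, 1.2]
grip_width: -0.0
gripper_force: 0.0
```

Call:
jog_arm:
  moves:
    - [[0,0,1],[0,0,0.3],0]
    - [[0,0,1],[0,0,0.3],0]
    - [[0,0,1],[0,0,0.3],0]
    - [[0,0,1],[0,0,0.3],0]
    - [[0,0,0.9],[0,0,0.3],0]

```text
time_s: 4.6
tcp_pos: [0.4174, -0.1324, 0.1559]
tool_rot: [[-0.197, 0.98, -0.0], [0.98, 0.197, 0.0], [0.0, -0.0, -1.0]]
force: [0.2, -0.8, -1.3]
grip_width: 0.001
gripper_force: 0.0
```

Call:
jog_arm:
  moves:
    - [[0,0,0],[0,0,0.95],0]
    - [[0,0,0],[0,0,0.95],0]
    - [[0,0,0],[0,0,0.95],0]
    - [[0,0,0],[0,0,0.95],0]
    - [[0,0,0],[0,0,0],0]

```text
time_s: 5.1
tcp_pos: [0.4162, -0.1322, 0.0593]
tool_rot: [[-0.201, 0.98, -0.004], [0.98, 0.201, 0.001], [0.002, -0.004, -1.0]]
force: [-0.3, -0.2, 0.5]
grip_width: 0.001
gripper_force: 0.0
```

Call:
jog_arm:
  moves:
    - [[0,0,0],[-0.3,0,0],0]
    - [[0,0,0],[-0.3,0,0],0]
    - [[0,0,0],[-0.16,0,0],0]
    - [[0,0,0],[-0.1,0,0],0]
    - [[0,0,-0.1],[-0.1,0,0],0]

```text
time_s: 5.6
tcp_pos: [0.4227, -0.1563, 0.0618]
tool_rot: [[-0.212, 0.977, 0.001], [0.977, 0.212, -0.0], [-0.0, 0.001, -1.0]]
force: [-0.2, 0.5, -0.5]
grip_width: 0.005
gripper_force: 0.0
```

Call:
jog_arm:
  moves:
    - [[0,0,-0.2],[-0.12,0,0],0]
    - [[0,0,-0.2],[-0.12,0,0],0]
    - [[0,0,-0.2],[-0.12,0,0],0]
    - [[0,0,-0.2],[-0.12,0,0],0]
    - [[0,0,-0.2],[-0.12,0,0],0]

```text
time_s: 6.1
tcp_pos: [0.4258, -0.1705, 0.0612]
tool_rot: [[-0.314, 0.949, -0.001], [0.949, 0.314, 0.0], [0.001, -0.001, -1.0]]
force: [-2.7, 1.8, 0.3]
grip_width: 0.001
gripper_force: 1.3
```

Call:
jog_arm:
  moves:
    - [[0,0,-0.85],[-0.51,-0.03,0],0]
    - [[0,0,-0.85],[-0.51,-0.03,0],0]
    - [[0,0,-0.85],[-0.51,-0.03,0],0]
    - [[0,0,-0.85],[-0.51,-0.03,0],0]
    - [[0,0,-0.6],[-0.36,-0.03,0],0]

```text
time_s: 6.6
tcp_pos: [0.4505, -0.2261, 0.0612]
tool_rot: [[-0.674, 0.738, -0.001], [0.738, 0.674, -0.0], [0.0, -0.001, -1.0]]
force: [-3.3, 1.2, 1.3]
grip_width: -0.002
gripper_force: 1.4
```

Call:
jog_arm:
  moves:
    - [[0,0,-0.08],[-0.05,0,0],0]
    - [[0,0,-0.08],[-0.05,0,0],0]
    - [[0,0,-0.08],[-0.05,0,0],0]
    - [[0,0,-0.08],[-0.05,0,0],0]
    - [[0,0,-0.08],[-0.05,0,0],0]

```text
time_s: 7.1
tcp_pos: [0.4548, -0.2293, 0.0613]
tool_rot: [[-0.703, 0.711, -0.001], [0.711, 0.703, 0.0], [0.0, -0.0, -1.0]]
force: [-2.4, 0.2, 0.5]
grip_width: 0.002
gripper_force: 1.3
```

```bash
cat > leg.py <<'E'
from h import *
F=[]
for i in range(4): cams.grab_frame('top');F.append(read_state()['force'])
s=read_state();p=s['tcp_pos'];X=s['tool_rot'];h=np.array([.564,-.142]);n=-X[:2,0];u=-X[:2,1];d=p[:2]-h
print(s['time_s'],p.round(4),'r',d@u,'off',d@n,'ang',(np.arctan2(u[1],u[0])%(2*np.pi))-2.963,'legang',(np.arctan2(d[1],d[0])%(2*np.pi))-2.963+np.arcsin(.015/np.hypot(*d)))
F=np.array(F);print('Fn',(-F[:,:2]@n).round(1),-F.mean(0)[:2]@n,'Fu',F.mean(0)[:2]@u,F.mean(0)[2], 'qmargins',s['q'].round(2))
E
python3 leg.py
```

```text
7.3 [ 0.455  -0.2295  0.0613] r 0.13904926837241005 off -0.014235341147615127 ang 0.9571267317915497 legang 0.9626275029664456
Fn [1.8 2.9 1.8 2.4] 2.231106229851462 Fu 1.8429087847133676 0.009792813469588622 qmargins [ 0.26  0.57  0.18  2.06 -0.19  0.52  1.35]
```

Call:
jog_arm:
  moves:
    - [[0,0,-0.1],[-0.06,0,0],0]
    - [[0,0,-0.1],[-0.06,0,0],0]
    - [[0,0,-0.1],[-0.06,0,0],0]
    - [[0,0,-0.1],[-0.06,0,0],0]
    - [[0,0,-0.1],[-0.06,0,0],0]

```text
time_s: 7.8
tcp_pos: [0.4604, -0.235, 0.0613]
tool_rot: [[-0.739, 0.674, -0.0], [0.674, 0.739, -0.0], [0.0, -0.0, -1.0]]
force: [-3.1, 0.7, -0.1]
grip_width: 0.004
gripper_force: 1.3
```

Call:
jog_arm:
  moves:
    - [[0,0,-0.085],[-0.05,0,0],0]
    - [[0,0,-0.085],[-0.05,0,0],0]
    - [[0,0,-0.085],[-0.05,0,0],0]
    - [[0,0,-0.085],[-0.05,0,0],0]
    - [[0,0,-0.085],[-0.05,0,0],0]

```text
time_s: 8.3
tcp_pos: [0.4651, -0.239, 0.0613]
tool_rot: [[-0.768, 0.64, -0.0], [0.64, 0.768, -0.0], [-0.0, -0.0, -1.0]]
force: [-3.3, 0.6, 0.2]
grip_width: 0.001
gripper_force: 1.3
```

Call:
jog_arm:
  moves:
    - [[0,0,-0.085],[-0.05,0,0],0]
    - [[0,0,-0.085],[-0.05,0,0],0]
    - [[0,0,-0.085],[-0.05,0,0],0]
    - [[0,0,-0.085],[-0.05,0,0],0]
    - [[0,0,-0.085],[-0.05,0,0],0]

```text
time_s: 8.8
tcp_pos: [0.47, -0.243, 0.0613]
tool_rot: [[-0.796, 0.605, 0.0], [0.605, 0.796, -0.0], [-0.0, -0.0, -1.0]]
force: [-3.2, 0.4, 0.4]
grip_width: 0.001
gripper_force: 1.3
```

Call:
jog_arm:
  moves:
    - [[0,0,-0.085],[-0.05,0,0],0]
    - [[0,0,-0.085],[-0.05,0,0],0]
    - [[0,0,-0.085],[-0.05,0,0],0]
    - [[0,0,-0.085],[-0.05,0,0],0]
    - [[0,0,-0.085],[-0.05,0,0],0]

```text
time_s: 9.3
tcp_pos: [0.475, -0.2467, 0.0613]
tool_rot: [[-0.822, 0.569, 0.0], [0.569, 0.822, -0.0], [-0.0, -0.0, -1.0]]
force: [-4.4, -0.1, 0.4]
grip_width: -0.001
gripper_force: 1.4
```

Call:
jog_arm:
  moves:
    - [[0,0,-0.07],[-0.04,0,0],0]
    - [[0,0,-0.07],[-0.04,0,0],0]
    - [[0,0,-0.07],[-0.04,0,0],0]
    - [[0,0,-0.07],[-0.04,0,0],0]
    - [[0,0,0],[0,0,0],0]

```text
time_s: 9.8
tcp_pos: [0.4784, -0.2489, 0.0613]
tool_rot: [[-0.838, 0.545, 0.0], [0.545, 0.838, -0.0], [-0.0, -0.0, -1.0]]
force: [-2.7, -0.1, -0.3]
grip_width: 0.003
gripper_force: 1.2
```

Not on the stop yet.

Call:
jog_arm:
  moves:
    - [[0,0,-0.085],[-0.05,0,0],0]
    - [[0,0,-0.085],[-0.05,0,0],0]
    - [[0,0,-0.085],[-0.05,0,0],0]
    - [[0,0,-0.085],[-0.05,0,0],0]
    - [[0,0,-0.085],[-0.05,0,0],0]

```text
time_s: 10.3
tcp_pos: [0.4837, -0.2522, 0.0613]
tool_rot: [[-0.862, 0.507, -0.0], [0.507, 0.862, -0.0], [0.0, -0.0, -1.0]]
force: [-3.4, -0.1, -0.2]
grip_width: 0.005
gripper_force: 1.4
```

Call:
jog_arm:
  moves:
    - [[0,0,-0.085],[-0.05,0,0],0]
    - [[0,0,-0.085],[-0.05,0,0],0]
    - [[0,0,-0.085],[-0.05,0,0],0]
    - [[0,0,-0.085],[-0.05,0,0],0]
    - [[0,0,-0.085],[-0.05,0,0],0]

```text
time_s: 10.8
tcp_pos: [0.4891, -0.2553, 0.0613]
tool_rot: [[-0.884, 0.468, -0.0], [0.468, 0.884, -0.0], [0.0, -0.0, -1.0]]
force: [-3.8, 0.5, 0.2]
grip_width: -0.001
gripper_force: 1.4
```

```bash
python3 leg.py
```

```text
11.0 [ 0.4892 -0.2552  0.0613] r 0.135107046949707 off -0.012960612113770274 ang 1.2612409333177697 legang 1.2763470381414337
Fn [2.5 3.  2.3 1.5] 2.3243664473599615 Fu 1.8321052725793552 0.6622664876609964 qmargins [ 0.34  0.61  0.09  1.96 -0.1   0.58  1.57]
```

Call:
jog_arm:
  moves:
    - [[0,0,-0.09],[-0.05,-0.02,0],0]
    - [[0,0,-0.09],[-0.05,-0.02,0],0]
    - [[0,0,-0.09],[-0.05,-0.02,0],0]
    - [[0,0,-0.09],[-0.05,-0.02,0],0]
    - [[0,0,-0.09],[-0.05,-0.02,0],0]

```text
time_s: 11.5
tcp_pos: [0.4937, -0.2601, 0.0613]
tool_rot: [[-0.905, 0.426, 0.0], [0.426, 0.905, 0.0], [0.0, 0.0, -1.0]]
force: [-1.4, 2.6, -0.5]
grip_width: 0.003
gripper_force: 1.3
```

Call:
jog_arm:
  moves:
    - [[0,0,-0.09],[-0.05,-0.01,0],0]
    - [[0,0,-0.09],[-0.05,-0.01,0],0]
    - [[0,0,-0.09],[-0.05,-0.01,0],0]
    - [[0,0,-0.09],[-0.05,-0.01,0],0]
    - [[0,0,-0.09],[-0.05,-0.01,0],0]

```text
time_s: 12.0
tcp_pos: [0.4987, -0.264, 0.0613]
tool_rot: [[-0.924, 0.383, 0.0], [0.383, 0.924, -0.0], [-0.0, -0.0, -1.0]]
force: [-1.6, 2.0, -0.9]
grip_width: -0.001
gripper_force: 1.3
```

```bash
python3 leg.py
```

```text
12.2 [ 0.4988 -0.2641  0.0613] r 0.13780307621175927 off -0.013326362317933334 ang 1.3554046401020639 legang 1.3675572588895688
Fn [1.8 2.1 1.9 1.5] 1.8343560334902755 Fu -1.7218424340775567 -0.6456946142434206 qmargins [ 0.36  0.62  0.06  1.92 -0.07  0.6   1.65]
```

Call:
jog_arm:
  moves:
    - [[0,0,-0.09],[-0.05,0,0],0]
    - [[0,0,-0.09],[-0.05,0,0],0]
    - [[0,0,-0.09],[-0.05,0,0],0]
    - [[0,0,-0.09],[-0.05,0,0],0]
    - [[0,0,-0.09],[-0.05,0,0],0]

```text
time_s: 12.7
tcp_pos: [0.5022, -0.2662, 0.0608]
tool_rot: [[-0.941, 0.34, -0.004], [0.34, 0.941, 0.001], [0.004, -0.001, -1.0]]
force: [-10.1, 2.0, 2.1]
grip_width: -0.003
gripper_force: 4.6
```

```bash
python3 leg.py; python3 -c "
from h import *
f=grab('top','top1.png')
t=cv2.imread('pics/top1.png');cv2.imwrite('pics/c3.png',cv2.resize(t[220:345,290:490],None,fx=4,fy=4,interpolation=cv2.INTER_CUBIC))"
```

```text
12.9 [ 0.5021 -0.2662  0.0608] r 0.13787959737837802 off -0.01590238328198995 ang 1.4021871735393026 legang 1.3956417100407439
Fn [8.7 9.2 7.4 9.2] 8.630007180075744 Fu 0.23660107661238605 0.9733817896357557 qmargins [ 0.37  0.63  0.05  1.91 -0.05  0.61  1.68]
```

View pics/c3.png

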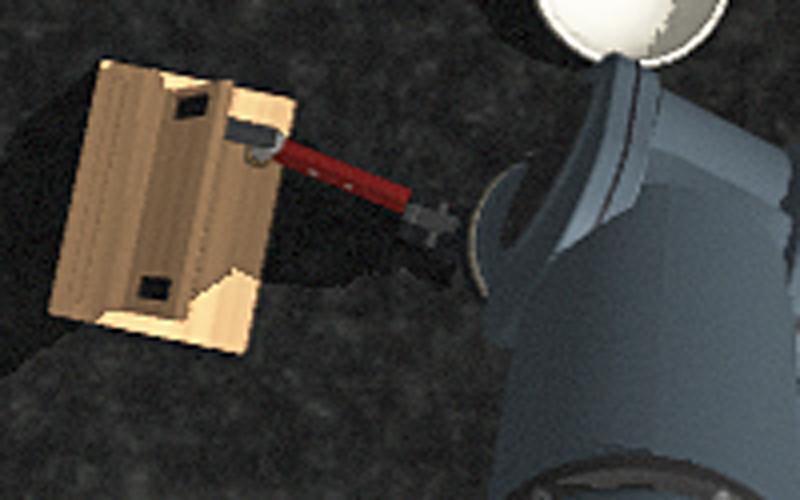

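The leg is out at about 1.39 rad and the contact force has risen to 8.6 N, so it is on its stop. I'll press a little further.

Call:
jog_arm:
  moves:
    - [[0,0,0],[-0.03,0,0],0]
    - [[0,0,0],[-0.03,0,0],0]
    - [[0,0,0],[0,0,0],0]

```text
time_s: 13.25
tcp_pos: [0.5029, -0.2666, 0.0606]
tool_rot: [[-0.94, 0.34, -0.005], [0.34, 0.94, 0.001], [0.006, -0.001, -1.0]]
force: [-9.9, 2.9, 1.4]
grip_width: -0.001
gripper_force: 5.0
```

```bash
python3 leg.py
```

```text
13.45 [ 0.5028 -0.2665  0.0606] r 0.1379217332208074 off -0.015112919358177795 ang 1.402108050669752 legang 1.4012846088561144
Fn [ 9.5 10.1 10.2  9.5] 9.809489254961722 Fu 0.6526200625988476 1.1699930881634968 qmargins [ 0.37  0.63  0.05  1.9  -0.05  0.61  1.68]
```

Call:
jog_arm:
  moves:
    - [[0,0,0],[-0.05,0,0],0]
    - [[0,0,0],[-0.05,0,0],0]
    - [[0,0,0],[0,0,0],0]
    - [[0,0,0],[0,0,0],0]

```text
time_s: 13.85
tcp_pos: [0.5042, -0.2672, 0.0604]
tool_rot: [[-0.94, 0.34, -0.007], [0.34, 0.94, 0.002], [0.007, -0.001, -1.0]]
force: [-12.6, 3.5, 2.3]
grip_width: 0.001
gripper_force: 6.3
```

```bash
python3 leg.py
```

```text
14.05 [ 0.5042 -0.2672  0.0604] r 0.13804317924351103 off -0.013593886143109142 ang 1.4019259779071005 legang 1.4121105318343248
Fn [12.4 12.9 12.5 12.4] 12.512452081439681 Fu 1.0904105698150524 1.6591035383226083 qmargins [ 0.37  0.63  0.05  1.9  -0.05  0.62  1.68]
```

Call:
jog_arm:
  moves:
    - [[0,0,0],[0,0,0],0]
    - [[0,0,0],[0,0,0],0]
    - [[0,0,0],[0,0,0],0]
    - [[0,0,0],[0.2,0,0],0]
    - [[0,0,0],[0.3,0,0],0]

```text
time_s: 14.55
tcp_pos: [0.4967, -0.2639, 0.0613]
tool_rot: [[-0.94, 0.34, 0.001], [0.34, 0.94, -0.001], [-0.001, -0.001, -1.0]]
force: [-0.1, -0.4, -0.7]
grip_width: 0.002
gripper_force: 0.0
```

Call:
jog_arm:
  moves:
    - [[0,0,0],[0.5,0,0],0]
    - [[0,0,0],[0.6,0,0],0]
    - [[0,0,0],[0,0,-0.6],0]
    - [[0,0,0],[0,0,-1],0]
    - [[0,0,0],[0,0,-1],0]

```text
time_s: 15.05
tcp_pos: [0.4713, -0.2545, 0.1274]
tool_rot: [[-0.941, 0.34, 0.002], [0.34, 0.941, -0.001], [-0.002, -0.0, -1.0]]
force: [0.1, -0.8, -0.2]
grip_width: 0.001
gripper_force: 0.0
```

Call:
jog_arm:
  moves:
    - [[0,0,0],[0,0,-1],0]
    - [[0,0,0],[0,0,-1],0]
    - [[0,0,0],[0,0,-1],0]
    - [[0,0,0],[0,0,-1],0]
    - [[0,0,0],[0,0,-1],0]

```text
time_s: 15.55
tcp_pos: [0.4713, -0.2545, 0.253]
tool_rot: [[-0.941, 0.34, 0.003], [0.34, 0.941, -0.001], [-0.003, -0.0, -1.0]]
force: [0.0, -0.4, 0.3]
grip_width: 0.002
gripper_force: 0.0
```

```bash
python3 - <<'E'
from h import *
g=grab('scene','scene2.png');Q=cloud(g);px=g['pixels'].astype(int)
print(read_state()['tcp_pos'],read_state()['force'])
m=(Q[...,0]>.48)&(Q[...,0]<.54)&(Q[...,1]>.195)&(Q[...,1]<.24)&(Q[...,2]>.06)&(Q[...,2]<.145)
X=Q[m];A=np.c_[X[:,0]-.51,X[:,2]-.1,np.ones(len(X))];c,*_=np.linalg.lstsq(A,X[:,1],rcond=None);print('screen plane y=',c,len(X),'slope ang',np.arctan(c[0]),'std',np.std(A@c-X[:,1]))
m=(Q[...,1]>.195)&(Q[...,1]<.24)&(Q[...,2]>.07)&(Q[...,2]<.14)&(Q[...,0]<.6)&(Q[...,0]>.45)
print('x extent',np.percentile(Q[m][:,0],[.5,1,50,99,99.5]))
f=dict(np.load('pics/top0.npz'));P=cloud(f)
m=(P[...,2]>.144)&(P[...,2]<.165)&(P[...,1]>.15)&(P[...,1]<.3);X=P[m];X=X[X[:,0]>.4];print('top pts',len(X),X.mean(0),X.min(0),X.max(0))
r=px[...,0];
# red leg in scene2 
m=(r>90)&(px[...,1]<50)&(px[...,2]<60)&(Q[...,2]>.02)&(Q[...,2]<.12)&(Q[...,1]<0)
print('red',m.sum(),Q[m].min(0),Q[m].max(0)) if m.sum() else print('no red')
E
```

```text
[ 0.472906   -0.2553684   0.25692318] [ 1.99313254 -1.16408965  2.99062997]
screen plane y= [-0.28979354  0.00219612  0.21817609] 2243 slope ang -0.2820669666807308 std 0.000892585051174681
x extent [0.47752329 0.47795862 0.51102803 0.54516588 0.54553036]
top pts 173 [0.51077921 0.21244574 0.15143673] [0.47644779 0.19985387 0.14402833] [0.54423683 0.22579951 0.15831922]
red 242 [ 0.50305184 -0.28709113  0.03782129] [ 0.54605468 -0.17608041  0.08798604]
```

Call:
jog_arm:
  moves:
    - [[0,0,0],[0.25,0.9,0],40]
    - [[0,0,0],[0.25,0.9,0],40]
    - [[0,0,0],[0.25,0.9,0],40]
    - [[0,0,0],[0.25,0.9,0],40]
    - [[0,0,0],[0.25,0.9,0],40]

```text
time_s: 16.1
tcp_pos: [0.4803, -0.137, 0.2518]
tool_rot: [[-0.941, 0.34, 0.003], [0.34, 0.941, -0.001], [-0.003, 0.0, -1.0]]
force: [-0.3, 0.7, -0.3]
grip_width: 0.47
gripper_force: 0.0
```

Call:
jog_arm:
  moves:
    - [[0,0,0],[0.25,0.9,0],40]
    - [[0,0,0],[0.25,0.9,0],40]
    - [[0,0,0],[0.25,0.9,0],40]
    - [[0,0,0],[0.25,0.9,0],40]
    - [[0,0,0],[0.25,0.9,0],40]

```text
time_s: 16.6
tcp_pos: [0.4892, -0.0203, 0.2517]
tool_rot: [[-0.941, 0.34, 0.003], [0.34, 0.941, -0.0], [-0.003, 0.001, -1.0]]
force: [0.3, -0.9, -0.4]
grip_width: 0.474
gripper_force: 0.0
```

Call:
jog_arm:
  moves:
    - [[0,0,0],[0.25,0.9,0],40]
    - [[0,0,0],[0.25,0.9,0],40]
    - [[0,0,0],[0.25,0.9,0],40]
    - [[0,0,0],[0.25,0.9,0],40]
    - [[0,0,0],[0.25,0.9,0],40]

```text
time_s: 17.1
tcp_pos: [0.498, 0.0963, 0.2518]
tool_rot: [[-0.941, 0.34, 0.003], [0.34, 0.941, 0.001], [-0.002, 0.001, -1.0]]
force: [-0.0, -0.4, 0.8]
grip_width: 0.467
gripper_force: 0.0
```

Call:
jog_arm:
  moves:
    - [[0,0,0],[0.25,0.9,0],40]
    - [[0,0,0],[0.25,0.9,0],40]
    - [[0,0,0],[0.25,0.9,0],40]
    - [[0,0,-0.62],[0,0,0],40]
    - [[0,0,0],[0,0,0],40]

```text
time_s: 17.6
tcp_pos: [0.503, 0.166, 0.2515]
tool_rot: [[-0.961, 0.276, 0.002], [0.276, 0.961, 0.001], [-0.001, 0.001, -1.0]]
force: [1.1, -0.2, 0.4]
grip_width: 0.473
gripper_force: 0.0
```

```bash
cat > rel.py <<'E'
import sys
from h import *
s=read_state();R=s['tool_rot'];t=np.array(eval(sys.argv[1]))
print(s['time_s'],s['tcp_pos'].round(4),'shift units',(R.T@(t-s['tcp_pos'])/.025).round(2),'y ang',np.arctan2(R[1,1],R[0,1]),'z',R[:,2].round(3),s['force'].round(1),s['grip_width'],s['q'].round(2))
E
python3 rel.py '[.510,.213,.118]'
```

```text
17.6 [0.503  0.166  0.2515] shift units [0.26 1.88 5.34] y ang 1.291634274014082 z [ 0.002  0.001 -1.   ] [ 1.1 -0.2  0.4] 0.47266430387440317 [-0.34  0.34 -0.09  1.79  0.03  1.01  0.85]
```

Call:
jog_arm:
  moves:
    - [[0,0,0],[0.13,0.94,0],40]
    - [[0,0,0],[0.13,0.94,0],40]
    - [[0,0,0],[0,0,0.8],40]
    - [[0,0,0],[0,0,0.8],40]
    - [[0,0,0],[0,0,0.4],40]

```text
time_s: 18.1
tcp_pos: [0.5092, 0.2113, 0.2001]
tool_rot: [[-0.96, 0.28, -0.0], [0.28, 0.96, -0.001], [0.0, -0.001, -1.0]]
force: [-0.1, 0.4, 0.7]
grip_width: 0.464
gripper_force: 0.0
```

Call:
jog_arm:
  moves:
    - [[0,0,0],[0,0,0.9],40]
    - [[0,0,0],[0,0,0.9],40]
    - [[0,0,0],[0,0,0.9],40]
    - [[0,0,0],[0,0,0.64],40]
    - [[0,0,0],[0,0,0],40]

```text
time_s: 18.6
tcp_pos: [0.5087, 0.211, 0.1163]
tool_rot: [[-0.96, 0.28, -0.002], [0.28, 0.96, -0.001], [0.002, -0.002, -1.0]]
force: [-0.6, -0.3, -0.4]
grip_width: 0.47
gripper_force: 0.0
```

```bash
python3 rel.py '[.510,.213,.118]'; python3 -c "
from h import *
grab('scene','scene3.png')
t=cv2.imread('pics/scene3.png');cv2.imwrite('pics/c4.png',cv2.resize(t[200:400,260:460],None,fx=3,fy=3,interpolation=cv2.INTER_CUBIC))"
```

```text
18.6 [0.5087 0.211  0.1163] shift units [-0.03  0.09 -0.07] y ang 1.2872922248229366 z [-0.002 -0.001 -1.   ] [-0.6 -0.3 -0.4] 0.47029805974266814 [-0.42  0.53 -0.09  1.9   0.07  0.72  0.74]
```

View pics/c4.png

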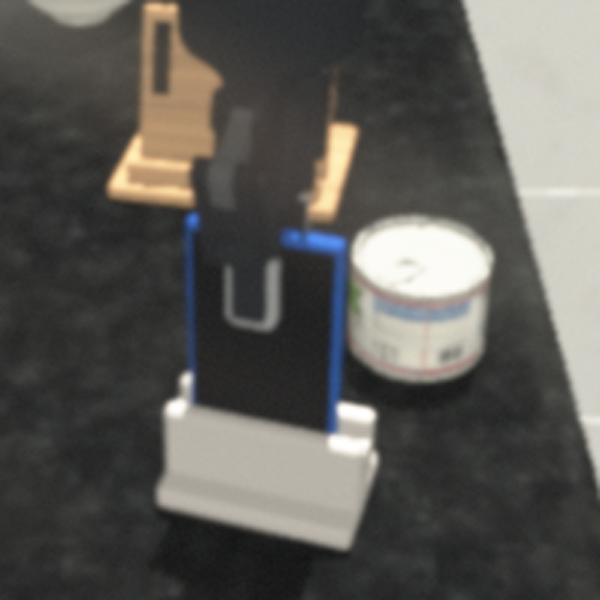

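The fingers straddle the top of the phone, with the front finger at crop (252,290) near the middle of the screen. I'll close and lift.

Call:
jog_arm:
  moves:
    - [[0,0,0],[0,0.09,-0.07],40]
    - [[0,0,0],[0,0,0],0]
    - [[0,0,0],[0,0,0],0]
    - [[0,0,0],[0,0,0],0]
    - [[0,0,0],[0,0,0],0]
  force: 40

```text
time_s: 19.15
tcp_pos: [0.5101, 0.2131, 0.1205]
tool_rot: [[-0.96, 0.279, 0.001], [0.279, 0.96, -0.001], [-0.001, -0.001, -1.0]]
force: [-1.5, -4.2, 8.5]
grip_width: 0.097
gripper_force: 39.0
```

Call:
jog_arm:
  moves:
    - [[0,0,0],[0,0,0],0]
    - [[0,0,0],[0,0,-0.2],0]
    - [[0,0,0],[0,0,-0.4],0]
    - [[0,0,0],[0,0,-0.7],0]
    - [[0,0,0],[0,0,-0.9],0]

```text
time_s: 19.65
tcp_pos: [0.5094, 0.2143, 0.1752]
tool_rot: [[-0.961, 0.278, -0.001], [0.278, 0.961, -0.0], [0.001, -0.001, -1.0]]
force: [0.2, 0.4, -1.5]
grip_width: 0.098
gripper_force: 39.0
```

Call:
jog_arm:
  moves:
    - [[0,0,0],[0,0,-0.9],0]
    - [[0,0,0],[0,0,-0.9],0]
    - [[0,0,0],[0,0,-0.6],0]
    - [[0,0,0],[0,0,0],0]
    - [[0,0,0],[0,0,0],0]

```text
time_s: 20.15
tcp_pos: [0.5097, 0.2143, 0.2346]
tool_rot: [[-0.961, 0.278, 0.0], [0.278, 0.961, 0.0], [-0.0, 0.0, -1.0]]
force: [-0.0, 0.3, -1.7]
grip_width: 0.098
gripper_force: 39.2
```

```bash
python3 rel.py '[.510,.213,.118]'; python3 - <<'E'
from h import *
g=grab('scene','scene4.png');Q=cloud(g);px=g['pixels'].astype(int)
m=(Q[...,0]>.44)&(Q[...,0]<.58)&(Q[...,1]>.18)&(Q[...,1]<.25)&(Q[...,2]>.07)&(Q[...,2]<.18)
X=Q[m];A=np.c_[X[:,0]-.51,X[:,2]-.15,np.ones(len(X))]
c,*_=np.linalg.lstsq(A,X[:,1],rcond=None);print('plane',c,'ang',np.arctan(c[0]),len(X),np.std(A@c-X[:,1]))
print(np.percentile(X,[.5,1,99,99.5],axis=0))
Y=X[(X[:,2]>.11)&(X[:,2]<.13)];print('x at .12',np.percentile(Y[:,0],[1,99]))
E
```

```text
20.15 [0.5097 0.2143 0.2346] shift units [-0.02 -0.05  4.66] y ang 1.2891730988593237 z [ 0.  0. -1.] [-0.   0.3 -1.7] 0.09789372184517195 [-0.42  0.39 -0.1   1.76  0.04  1.    0.76]
plane [-0.28722106  0.00462773  0.22041043] ang -0.2796921554180508 1861 0.00101007061437228
[[0.47760598 0.20841609 0.12518649]
 [0.47794367 0.20918597 0.12554021]
 [0.54523573 0.22975802 0.17948337]
 [0.54563183 0.23002785 0.17965599]]
x at .12 [0.47789403 0.54434081]
```

Call:
jog_arm:
  moves:
    - [[0,0,0],[-0.2,-0.6,0],0]
    - [[0,0,0],[-0.36,-0.98,0],0]
    - [[0,0,0],[-0.36,-0.98,0],0]
    - [[0,0,0],[-0.36,-0.98,0],0]
    - [[0,0,0],[-0.36,-0.98,0],0]

```text
time_s: 20.7
tcp_pos: [0.5172, 0.0919, 0.2337]
tool_rot: [[-0.96, 0.279, -0.002], [0.279, 0.96, -0.001], [0.001, -0.001, -1.0]]
force: [0.1, 0.5, -1.8]
grip_width: 0.097
gripper_force: 39.1
```

Call:
jog_arm:
  moves:
    - [[0,0,0],[-0.36,-0.98,0],0]
    - [[0,0,0],[-0.36,-0.98,0],0]
    - [[0,0,0],[-0.36,-0.98,0],0]
    - [[0,0,0],[-0.36,-0.98,0],0]
    - [[0,0,0],[-0.2,-0.6,0],0]

```text
time_s: 21.2
tcp_pos: [0.5249, -0.0293, 0.2337]
tool_rot: [[-0.96, 0.281, -0.002], [0.281, 0.96, -0.001], [0.001, -0.002, -1.0]]
force: [0.0, -0.6, -1.4]
grip_width: 0.1
gripper_force: 39.2
```

Call:
jog_arm:
  moves:
    - [[0,0,-0.5],[0,0,0],0]
    - [[0,0,-0.47],[0,0,0],0]
    - [[-0.8,0,0],[0,0,0],0]
    - [[-0.9,0,0],[0,0,0],0]
    - [[-0.8,0,0],[0,0,0],0]

```text
time_s: 21.7
tcp_pos: [0.5252, -0.0268, 0.234]
tool_rot: [[-0.984, 0.174, 0.047], [0.18, 0.949, 0.257], [0.0, 0.261, -0.965]]
force: [-0.4, -0.2, -2.1]
grip_width: 0.098
gripper_force: 39.4
```

```bash
python3 - <<'E'
from h import *
g=dict(np.load('pics/scene2.npz'));Q=cloud(g)
th=-1.7505;ex=np.array([np.cos(th),np.sin(th)]);ey=np.array([-ex[1],ex[0]]);o=np.array([.5332,-.0862])
d=Q[...,:2]-o;x=d@ex;y=d@ey;z=Q[...,2]
m=(abs(y)<.055)&(z>.035)&(z<.1)&(x>-.03)&(x<.04)
A=np.c_[z[m]-.010,y[m],np.ones(m.sum())];c,*_=np.linalg.lstsq(A,x[m],rcond=None);print('panel x=',c,m.sum(),np.std(A@c-x[m]),'tan15',np.tan(np.radians(15)))
m=(z>.05)&(z<.09)&(x>-.01)&(x<.03)&(abs(y)<.1);print('y ext',np.percentile(y[m],[.5,99.5]))
E
python3 rel.py '[.5313,-.0967,.118]'
```

```text
panel x= [ 0.25095288  0.00283633 -0.00799058] 1803 0.002496584309266268 tan15 0.2679491924311227
y ext [-0.06428335  0.06332543]
21.7 [ 0.5252 -0.0268  0.234 ] shift units [-0.74 -3.82  3.77] y ang 1.38974591626958 z [ 0.047  0.257 -0.965] [-0.4 -0.2 -2.1] 0.09822248943694165 [ 0.25  0.36 -0.16  1.85 -0.26  0.93  1.65]
```

Call:
jog_arm:
  moves:
    - [[0,0,0],[-0.25,-0.87,-0.24],0]
    - [[0,0,0],[-0.25,-0.87,-0.24],0]
    - [[0,0,0],[-0.25,-0.87,-0.24],0]
    - [[0,0,0],[0,0,0],0]

```text
time_s: 22.1
tcp_pos: [0.5312, -0.1007, 0.2338]
tool_rot: [[-0.983, 0.179, 0.046], [0.185, 0.95, 0.252], [0.001, 0.256, -0.967]]
force: [-0.2, 0.2, -1.9]
grip_width: 0.099
gripper_force: 39.5
```

Call:
jog_arm:
  moves:
    - [[0,0,0],[0,-0.21,0.77],0]
    - [[0,0,0],[0,-0.21,0.77],0]
    - [[0,0,0],[0,-0.21,0.77],0]
    - [[0,0,0],[0,-0.11,0.4],0]
    - [[0,0,0],[0,0,0],0]

```text
time_s: 22.6
tcp_pos: [0.5308, -0.096, 0.1633]
tool_rot: [[-0.984, 0.174, 0.043], [0.179, 0.95, 0.255], [0.003, 0.259, -0.966]]
force: [0.1, -0.2, -2.0]
grip_width: 0.1
gripper_force: 39.3
```

```bash
python3 rel.py '[.5313,-.0967,.118]'; python3 - <<'E'
from h import *
g=grab('scene','scene5.png');Q=cloud(g)
cv2.imwrite('pics/c5.png',cv2.resize(cv2.imread('pics/scene5.png')[140:300,250:450],None,fx=4,fy=3.7,interpolation=cv2.INTER_CUBIC))
th=-1.7505;ex=np.array([np.cos(th),np.sin(th)]);ey=np.array([-ex[1],ex[0]]);o=np.array([.5332,-.0862])
d=Q[...,:2]-o;x=d@ex;y=d@ey;z=Q[...,2];px=g['pixels'].astype(int)
m=(abs(y)<.045)&(z>.03)&(z<.2)&(x>-.06)&(x<.06)&(px[...,0]<60)
A=np.c_[z[m]-.05,y[m],np.ones(m.sum())];c,*_=np.linalg.lstsq(A,x[m],rcond=None);print('screen x at z=.05',c,m.sum(),np.std(A@c-x[m]),'zmin',np.percentile(z[m],[.5,1,2]),'y',np.percentile(y[m],[.5,99.5]))
E
```

```text
22.6 [ 0.5308 -0.096   0.1633] shift units [-0.03 -0.49  1.74] y ang 1.389524507155007 z [ 0.043  0.255 -0.966] [ 0.1 -0.2 -2. ] 0.10008071540614316 [ 0.36  0.48 -0.15  1.87 -0.27  0.83  1.81]
screen x at z=.05 [ 0.23585191  0.00439412 -0.02361003] 1673 0.0027529706757543995 zmin [0.08061483 0.08257616 0.08521272] y [-0.03237543  0.03401884]
```

View pics/c5.png

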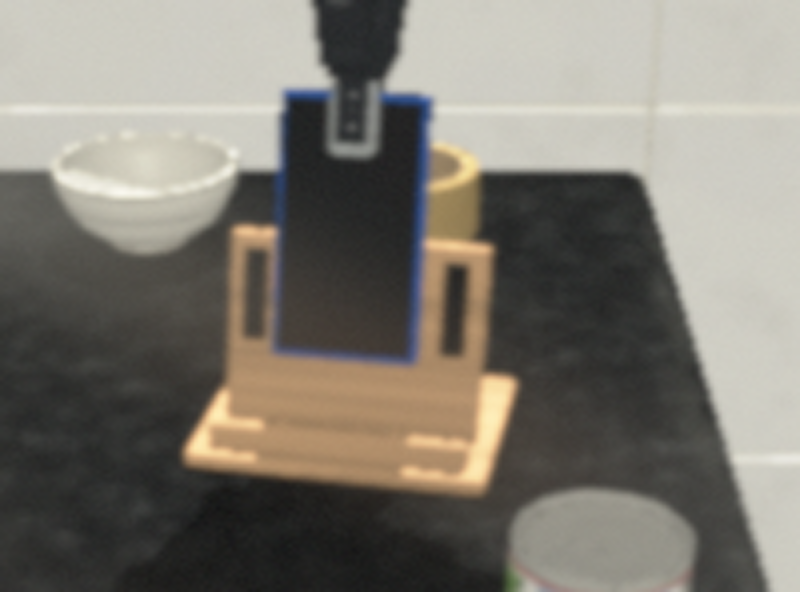

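The phone is over the slot with its screen outward. Its lower edge runs from (275,350) to (415,362) in the crop and it is centred between the panel's dark slots. I'll check the height of that edge.

```bash
python3 - <<'E'
from h import *
g=dict(np.load('pics/scene5.npz'));Q=cloud(g)
th=-1.7505;ex=np.array([np.cos(th),np.sin(th)]);ey=np.array([-ex[1],ex[0]]);o=np.array([.5332,-.0862])
for p in((280,352),(345,357),(412,362)):
    u,v=250+p[0]/4,140+p[1]/3.7
    c,d=ray(g,np.float64(u),np.float64(v))
    # screen plane x=-.0236+.236*(z-.05)
    A=np.r_[ex,-.25];b=-.0236+(-.25)*.05+.0007
    t=(b+ex@o-A@c)/(A@d);P=c+t*d;print(P.round(4),(P[:2]-o)@ex,(P[:2]-o)@ey)
for v in range(228,244,2): print(v,Q[v,336].round(3),g['pixels'][v,336])
E
```

```text
[ 0.5679 -0.071   0.0569] -0.021164728446341378 0.03138835515184249
[ 0.536  -0.0653  0.0573] -0.02106277393668368 -0.001002454756110189
[ 0.5036 -0.0595  0.0578] -0.02093844097811926 -0.03386161923717878
228 [ 0.536 -0.067  0.075] [64 58 52]
230 [ 0.536 -0.068  0.07 ] [67 60 53]
232 [ 0.536 -0.068  0.066] [69 62 54]
234 [ 0.536 -0.062  0.065] [69 64 68]
236 [ 0.536 -0.063  0.06 ] [ 94  94 116]
238 [ 0.537 -0.09   0.04 ] [161 134 111]
240 [ 0.537 -0.085  0.038] [174 140 106]
242 [ 0.537 -0.083  0.035] [176 143 108]
```

Call:
jog_arm:
  moves:
    - [[0,0,0],[0,-0.14,0.46],0]
    - [[0,0,0],[0,-0.14,0.46],0]
    - [[0,0,0],[0,-0.14,0.46],0]
    - [[0,0,0],[0,-0.02,0.08],0]
    - [[0,0,0],[0,-0.02,0.08],0]

```text
time_s: 23.15
tcp_pos: [0.5317, -0.097, 0.1241]
tool_rot: [[-0.984, 0.173, 0.046], [0.179, 0.95, 0.255], [0.001, 0.259, -0.966]]
force: [1.1, -0.4, -0.8]
grip_width: 0.1
gripper_force: 39.3
```

Call:
jog_arm:
  moves:
    - [[0,0,0],[0,-0.01,0.04],0]
    - [[0,0,0],[0,-0.01,0.04],0]
    - [[0,0,0],[0,0,0],0]

```text
time_s: 23.45
tcp_pos: [0.532, -0.097, 0.1228]
tool_rot: [[-0.984, 0.173, 0.047], [0.179, 0.95, 0.255], [-0.0, 0.259, -0.966]]
force: [0.7, 0.9, -1.9]
grip_width: 0.101
gripper_force: 39.3
```

```bash
python3 rel.py '[.5313,-.0967,.118]'; python3 - <<'E'
from h import *
g=grab('scene','scene6.png');f=grab('top')
print([0 for _ in()],read_state()['force'].round(1))
cv2.imwrite('pics/c6.png',cv2.resize(cv2.imread('pics/scene6.png')[150:290,270:420],None,fx=5,fy=4.2,interpolation=cv2.INTER_CUBIC))
E
```

```text
23.45 [ 0.532  -0.097   0.1228] shift units [ 0.03 -0.04  0.19] y ang 1.3907798518986647 z [ 0.047  0.255 -0.966] [ 0.7  0.9 -1.9] 0.10085191906665024 [ 0.37  0.53 -0.16  1.92 -0.28  0.73  1.83]
[] [-0.4 -0.4 -1.9]
```

View pics/c6.png

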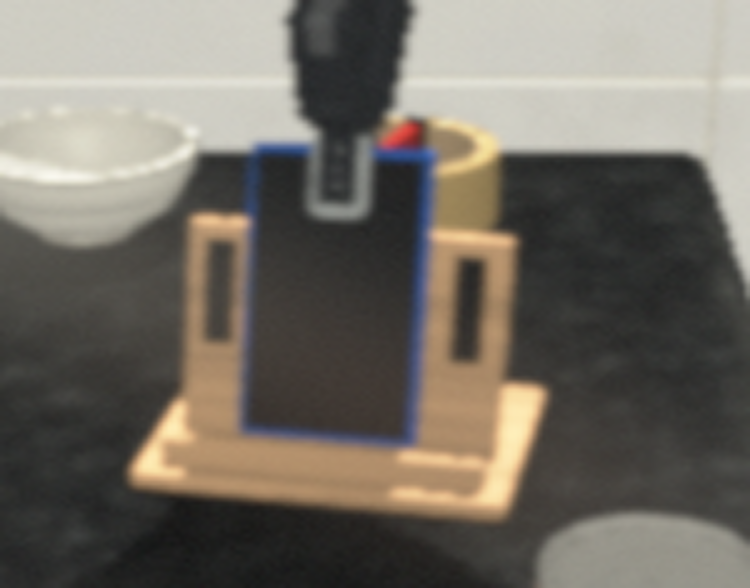

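The phone's bottom edge is just above the lip, at about (330,435) in the crop. I'll feel down for the floor.

Call:
jog_arm:
  moves:
    - [[0,0,0],[0,-0.01,0.04],0]
    - [[0,0,0],[0,-0.01,0.04],0]
    - [[0,0,0],[0,-0.01,0.04],0]
    - [[0,0,0],[0,-0.01,0.04],0]
    - [[0,0,0],[0,0,0],0]

```text
time_s: 24.05
tcp_pos: [0.5317, -0.0969, 0.1183]
tool_rot: [[-0.984, 0.173, 0.046], [0.179, 0.95, 0.255], [0.0, 0.259, -0.966]]
force: [-0.8, 0.1, -1.3]
grip_width: 0.098
gripper_force: 39.4
```

Call:
jog_arm:
  moves:
    - [[0,0,0],[0,-0.01,0.04],0]
    - [[0,0,0],[0,-0.01,0.04],0]
    - [[0,0,0],[0,0,0],0]

```text
time_s: 24.35
tcp_pos: [0.5318, -0.0969, 0.1163]
tool_rot: [[-0.984, 0.173, 0.046], [0.179, 0.95, 0.255], [0.0, 0.259, -0.966]]
force: [0.5, -0.0, -1.6]
grip_width: 0.101
gripper_force: 39.4
```

```bash
python3 rel.py '[.5313,-.0967,.118]'; python3 - <<'E'
from h import *
F=[]
for i in range(3): g=grab('scene','s7.png');F.append(read_state()['force'])
print(np.mean(F,0).round(2))
Q=cloud(g);px=g['pixels']
for v in range(234,266,2): print(v,Q[v,336].round(3),px[v,336])
E
```

```text
24.35 [ 0.5318 -0.0969  0.1163] shift units [ 0.02  0.02 -0.07] y ang 1.3905196789415728 z [ 0.046  0.255 -0.966] [ 0.5 -0.  -1.6] 0.10126369630585949 [ 0.37  0.54 -0.16  1.92 -0.28  0.72  1.84]
[-0.75 -0.26 -1.6 ]
234 [ 0.537 -0.077  0.057] [65 59 54]
236 [ 0.537 -0.078  0.052] [66 60 55]
238 [ 0.537 -0.072  0.05 ] [65 59 53]
240 [ 0.537 -0.072  0.046] [65 57 53]
242 [ 0.537 -0.072  0.042] [64 58 51]
244 [ 0.537 -0.073  0.036] [64 56 51]
246 [ 0.537 -0.07   0.033] [64 57 52]
248 [ 0.537 -0.065  0.032] [62 55 50]
250 [ 0.537 -0.068  0.026] [61 54 49]
252 [ 0.537 -0.066  0.022] [59 53 48]
254 [ 0.537 -0.065  0.018] [66 57 50]
256 [ 0.536 -0.054  0.02 ] [133 108  83]
258 [ 0.536 -0.05   0.018] [179 144 109]
260 [ 0.536 -0.045  0.016] [178 144 107]
262 [ 0.536 -0.049  0.01 ] [177 142 107]
264 [ 0.536 -0.047  0.006] [165 132  99]
```

Call:
jog_arm:
  moves:
    - [[0,0,0],[0,-0.005,0.02],0]
    - [[0,0,0],[0,-0.005,0.02],0]
    - [[0,0,0],[0,-0.005,0.02],0]
    - [[0,0,0],[0,0,0],0]

```text
time_s: 24.9
tcp_pos: [0.5322, -0.0972, 0.1159]
tool_rot: [[-0.984, 0.173, 0.048], [0.18, 0.95, 0.254], [-0.001, 0.259, -0.966]]
force: [-2.3, -1.6, 11.1]
grip_width: 0.098
gripper_force: 41.5
```

```bash
cat > ff.py <<'E'
from h import *
F=[]
for i in range(3): g=grab('scene','s8.png');F.append(read_state()['force'])
s=read_state();print(s['time_s'],s['tcp_pos'].round(4),np.mean(F,0).round(2))
E
python3 ff.py
```

```text
25.05 [ 0.5322 -0.0972  0.1159] [-2.6  -1.47 10.4 ]
```

Call:
jog_arm:
  moves:
    - [[0,0,0],[0,0.01,-0.03],0]
    - [[0,0,0],[0,-0.04,-0.01],0]
    - [[0,0,0],[0,-0.04,-0.01],0]
    - [[0,0,0],[0,-0.02,-0.005],0]
    - [[0,0,0],[0,0,0],0]

```text
time_s: 25.55
tcp_pos: [0.5317, -0.0988, 0.1158]
tool_rot: [[-0.984, 0.173, 0.047], [0.179, 0.95, 0.255], [-0.0, 0.26, -0.966]]
force: [0.5, 3.7, 3.6]
grip_width: 0.094
gripper_force: 40.0
```

```bash
python3 ff.py
```

```text
25.7 [ 0.5317 -0.0989  0.1158] [0.74 3.59 4.16]
```

Call:
jog_arm:
  moves:
    - [[0,0,0],[0,0,0],14]
    - [[0,0,0],[0,0,0],18]
    - [[0,0,0],[0,0,0],22]
    - [[0,0,0],[0,0,0],26]
    - [[0,0,0],[0,0,0],26]
  force: 20

```text
time_s: 26.2
tcp_pos: [0.5313, -0.0996, 0.1155]
tool_rot: [[-0.984, 0.173, 0.046], [0.179, 0.95, 0.254], [0.0, 0.259, -0.966]]
force: [0.4, 0.4, 0.4]
grip_width: 0.306
gripper_force: 0.0
```

```bash
python3 ff.py; python3 - <<'E'
import cv2
cv2.imwrite('pics/c8.png',cv2.resize(cv2.imread('pics/s8.png')[150:290,270:420],None,fx=5,fy=4.2,interpolation=cv2.INTER_CUBIC))
E
```

```text
26.35 [ 0.5314 -0.0995  0.1156] [ 0.02 -0.08  0.15]
```

View pics/c8.png

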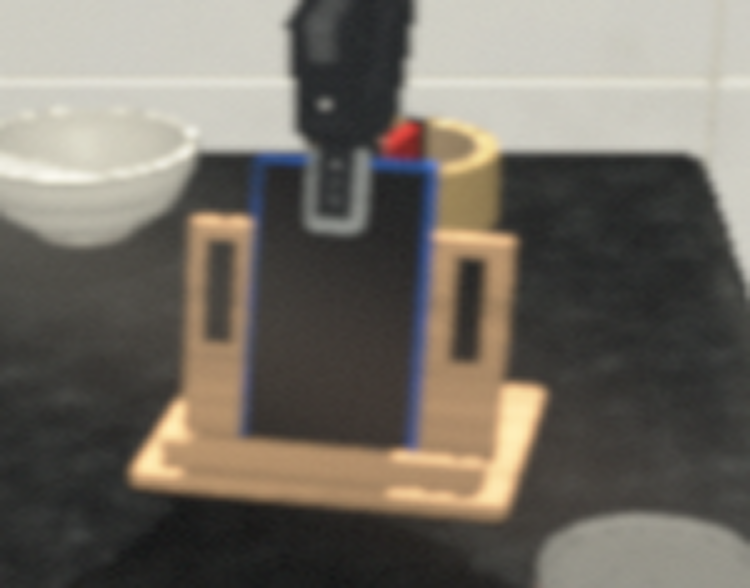

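The phone sits in the slot leaning on the panel, and the forces are zero. I'll retract along the phone.

Call:
jog_arm:
  moves:
    - [[0,0,0],[0,0,-0.2],26]
    - [[0,0,0],[0,0,-0.3],26]
    - [[0,0,0],[0,0,-0.5],26]
    - [[0,0,0],[0,0,-0.8],26]
    - [[0,0,0],[0,0,-1],26]

```text
time_s: 26.85
tcp_pos: [0.5278, -0.1174, 0.1844]
tool_rot: [[-0.984, 0.173, 0.046], [0.179, 0.95, 0.255], [0.001, 0.259, -0.966]]
force: [-0.1, -0.1, 0.3]
grip_width: 0.309
gripper_force: 0.0
```

Call:
jog_arm:
  moves:
    - [[0,0,0],[0,0,-1],26]
    - [[0,0,0],[0,0,-1],26]
    - [[0,0,0],[0.8,0,-0.5],26]
    - [[0,0,0],[1,0,0],26]
    - [[0,0,0],[1,0,0],26]

```text
time_s: 27.35
tcp_pos: [0.4558, -0.1209, 0.245]
tool_rot: [[-0.984, 0.173, 0.048], [0.18, 0.95, 0.254], [-0.002, 0.258, -0.966]]
force: [-0.1, -0.5, 0.3]
grip_width: 0.308
gripper_force: 0.0
```

```bash
python3 ff.py; python3 - <<'E'
from h import *
g=grab('scene','s9.png');f=grab('top','t9.png')
a=cv2.resize(cv2.imread('pics/s9.png')[150:310,260:440],(400,356),interpolation=cv2.INTER_CUBIC)
b=cv2.resize(cv2.imread('pics/t9.png')[150:340,200:500],(400,253),interpolation=cv2.INTER_CUBIC)
c=np.zeros((356,800,3),np.uint8);c[:,:400]=a;c[:253,400:]=b;cv2.imwrite('pics/c9.png',c)
Q=cloud(g);px=g['pixels'].astype(int)
th=-1.7505;ex=np.array([np.cos(th),np.sin(th)]);ey=np.array([-ex[1],ex[0]]);o=np.array([.5332,-.0862])
d=Q[...,:2]-o;x=d@ex;y=d@ey;z=Q[...,2]
m=(abs(y)<.033)&(z>.035)&(z<.14)&(x>-.04)&(x<.04)
A=np.c_[z[m]-.010,y[m],np.ones(m.sum())];c,*_=np.linalg.lstsq(A,x[m],rcond=None);print('screen x=',c,np.degrees(np.arctan(c[0])),m.sum(),np.std(A@c-x[m]))
m=(z>.115)&(z<.16)&(x>-.03)&(x<.06)&(abs(y)<.1);print('y',np.percentile(y[m],[1,99]),'top',z[m].max())
P=cloud(f);p=f['pixels'].astype(int);m=(p[...,0]>90)&(p[...,1]<50)&(p[...,2]<60)&(P[...,2]>.05)&(P[...,2]<.12)&(P[...,1]<-.1);X=P[m];
if len(X)>5:
    e=np.linalg.svd(X[:,:2]-X.mean(0)[:2],full_matrices=False)[2][0];e=e if e[1]<0 else -e;print('leg ang',np.arctan2(e[1],e[0])%(2*np.pi)-2.963,len(X))
E
```

```text
27.5 [ 0.4555 -0.1209  0.2449] [-1.69  0.97 -0.2 ]
screen x= [ 0.31504602  0.00050111 -0.02232073] 17.486825909780052 1849 0.001553725026777701
y [-0.03387274  0.03700588] top 0.14343519584971026
leg ang 1.3588288076574768 77
```

View pics/c9.png

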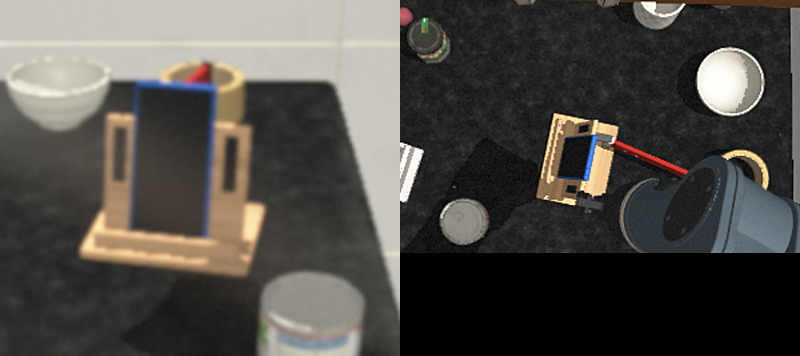

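The phone stands centred against the panel with its screen outward. The leg is out at its stop, and the robot is clear of everything.

```bash
python3 -c "
from station import order
print(order.finish_job())"
```

```text
the job is handed in; nothing more can be done
None
```

The job is handed in: the leg was pressed onto its stop with about 12.5 N and is still fully out, and the phone stands near the middle of the ledge, leaning on the panel with its screen outward; the robot never touched the jar, tin or tape, though I did not re-measure their positions at the end.

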